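# Centre a bowl in the trimming wheel's jaws by nudging, then close the loose jaw

## Task

The raw clay bowl lying upside down on the trimming wheel has to be centred for turning its foot. With the fingertips nudge it across the wheel head until it rests against the two fixed jaws, then push the loose jaw (red tab) inward along its slot until its rubber sleeve touches the bowl too. Do not grip anything, do not lift or tip the bowl, push gently because the clay is soft, leave everything else on the bench where it is, and draw the hand clear at the end.

Things in the scene. Friction and masses are not known exactly. Their poses are not given: they have to be found in the camera images.
- clay_bowl: raw, sand-coloured clay bowl, round, upside down on its rim on the wheel head, 123 mm across near the rim (radius 61 mm, within 1 mm), 65 mm high, narrowing to a foot ring on top; about 0.18 kg. Origin: centre of the rim circle, on the wheel head's surface; z up
- wheel: trimming wheel: bare steel disc, 356 mm across, flat top 60 mm above the bench, on a green foot; fixed, does not turn. Origin: under its centre, at bench height. Three jaws on radial slots: the loose one lies on the wheel's -x side and slides toward +x, two fixed ones 60 degrees either side of +x. Jaw: upright black sleeve, 18 mm thick, 38 mm high, before a 13 mm high, 26 mm wide block
- wheel_centre (a point): centre of the wheel head, on its top surface, 60 mm above the bench: where the bowl's origin must come
- fixed_jaw_left (a point): axis of the sleeve of one fixed jaw (with black knob), 20 mm above the wheel head; 70.5 mm from the wheel's axis, toward 60 degrees left (counter-clockwise) of the wheel's +x. A bowl that touches the sleeve has its centre 69.5 to 71 mm from this axis
- fixed_jaw_right (a point): the same for the other fixed jaw, toward 60 degrees right (clockwise) of the wheel's +x
- jaw (a joint): how far the loose jaw has been pushed inward along its slot (m): 0 = fully out, sleeve axis 166 mm from the wheel's axis; that distance is 0.166 minus the value. It is 0.095 to 0.098 when the sleeve touches a centred bowl; it could go on to 0.115. It slides stiffly (3.5 N) and stays where it is left
- jaw_sleeve (a point): axis of the loose jaw's black rubber sleeve, 20 mm above the wheel head
- jaw_tab (a point): outer face of the loose jaw's upright red push tab (30 mm wide, reaching to 35 mm above the wheel head), at its middle, 18 mm above the wheel head and 30 mm outward of the sleeve's axis. Push it here toward the wheel's centre
- water_bowl: pale teal glazed bowl, 144 mm wide, 54 mm high, open side up, right of the wheel; bystander, leave alone. Origin: centre of its underside
- loop_tool: trimming tool with wooden handle and wire loop, 188 mm long, lying right of the wheel; bystander, leave alone. Origin: centre of its underside
- loop_tool_small: smaller trimming tool with wooden handle, 176 mm long, lying right of the wheel; bystander, leave alone. Origin: centre of its underside
- rib: flat wooden throwing rib, 110 x 64 x 8 mm, lying right of the wheel; bystander, leave alone. Origin: centre of its underside
- sprayer: white trigger spray bottle, 206 mm high, standing left of the wheel; bystander, leave alone. Origin: centre of its underside
- next_bowl: another raw clay bowl, 122 mm wide, 61 mm high, upside down on a round plywood bat left of the wheel; NOT the one to centre, leave alone. Origin: centre of its underside
- red_rib: flat red rubber rib, 93 x 54 x 8 mm, lying left of the wheel near the front edge; bystander, leave alone. Origin: centre of its underside
- mug: white mug with handle, 88 mm wide, 95 mm high, standing at the far left; bystander, leave alone. Origin: centre of its underside
Not all that is in view belongs to the job. What is shaped like the clay_bowl but orange or pink is not meant.

How it is judged:
By the outcome, as a careful person would: the job done as asked, in the order asked, and still so for the second after the job is handed in, with the robot touching nothing.
It also fails if it takes over 64 s, if anything falls off the work surface, if the arm or the gripper's body presses on something with over 40 N, if the wrist force passes 120 N, or if a joint passes its speed limit or range.

## Robot

A 6-joint arm with a two-finger parallel gripper is mounted at the origin on a cart in front of the work surface, level with it; the furniture and walls round the work are solid. World frame = base frame: x ahead of the robot, y to its left, z up, the work surface at z = 0. Lengths are in m, angles in rad, forces in N, time in s.
With the tool pointing down it reaches from about 0.275 to 0.825 m from the base axis. Payload 4.9 kg.
Tool frame: the origin (TCP) lies midway between the tips of the shut fingers; the grasp point (between the pads) lies 19 mm behind it; z points along the fingers, y is the line along which they close (so a half turn about z gives the same grasp; the last joint's range is limited). The gripper opens to 85 mm and grips with 20 to 120 N. Pads are 22 mm wide; open, the fingers measure 114 mm over their backs; the gripper's body (76 mm by 85 mm) begins 54 mm behind the grasp point. The pads swing forward as they close: fully open they stand 13 mm farther back than shut.
Start: joints at [-1.329, 0.326, -0.193, 1.052, 0, 1.437], TCP at [0.202, -0.512, 0.231] pointing down, gripper open.
Joint ranges: [-2.65, 2.65], [-0.97, 1.79], [-1.3, 1.35], [-1.93, 2.1], [-1.47, 1.37], [-3.14, 3.14]. Speed limits (rad/s): [2.57, 2.57, 3.14, 3.14, 3.14, 3.14].

## Interface

Orientations are given as a unit quaternion [x, y, z, w].
In Python, from plant import r gives the robot as it stands. The module is installed in compiled form; this text tells all that it offers.
- The arm moves only by the tool servo_tool, never from a script. Its argument "plan" is a list of rows, each a list of 4 numbers: the shift along the tool's x, y, z each as a share of 600 mm, from -1 to 1, then the turn about the tool's z as a share of pi rad, from -1 to 1. In form: [[x, y, z, twist], ...]. A call has 1 to 20 rows; each row is the pose to reach, as a shift and turn from the pose commanded when the call began, along the tool's axes at that moment, turning the shorter way round; what a row does not reach only later rows make up. A row lasts 1/8 s, in which the tool goes at most 62.5 mm and 10.7 degrees, less where a joint would pass 70% of its speed; a pose out of reach is approached as far as the arm can. A call with a number of a shift or a turn outside -1 to 1 is refused whole. A call with a gripper value outside its range is refused whole. "grip" is the finger opening in mm, from 0 to 85.4, set as the call begins (left out, the last holds). The fingers move at their own pace and stop on an object; "grip_force" is the grip in N (left out, the last holds). Time passes only in rows, so rows that repeat a pose let the fingers close. It gives the time, the measured TCP pose, the force, the opening and the grip force at its end, in the units of the state.
- r.observe(): the state, without advancing time (a new reading comes with each control period).
- r.capture(name): name is "scene" or "top" or "wrist"; returns (picture, depth): 420x560x3 uint8, red, green, blue; 420x560 float32, m along the optical axis (not along the pixel's ray), 0 where there is no reading.
- r.calibration(name): a dict with "camera_matrix" (3x3 intrinsics, pixels), "T" (4x4, takes a point from camera to world coordinates); the wrist camera has in their place "T_tool_cam" (4x4, takes a point from camera to tool coordinates, whose origin is the TCP and whose axes are the flange's). Camera axes: x right, y down, z forward; pixel columns grow to the right and rows downward; lengths in m; the calibration is good to about 2 mm. A picture is of the moment at which its call begins: read the wrist's pose just before it. calibration takes no time and is no camera call.
- r.hand_in(): hands the job in; it is judged then, once.
The state is a dict: "t": time; "joint_pos": joint angles; "qd": joint speeds; "joint_efforts": joint torques, N m; "eef_pos": TCP position; "ee_rot": TCP orientation; "force": force on the tool from outside, world axes, zero at the start; "ft_torque": the same for the moment, N m; "width": finger opening in m; "grasp_force": force on a finger pad.
Only numpy, scipy, OpenCV 4.12 (cv2) and the standard library are available. Lean on these libraries where they do the work, as an engineer would, in place of code of your own. Each camera call takes 0.05 s, during which the arm holds its last target. There are 200 camera calls.

## Working session

There is one attempt and no reset: what is moved stays moved. The work goes in short steps, Python scripts to look and compute and a tool call to move; the robot and the scene stay as the last step left them, time stands still between calls to the robot, and variables do not carry over. Pictures are saved under pics/ and viewed, at most 11 in all, crops included, and the job is handed in when it is done.

Besides the shell and the picture viewer there is one more tool, called by a JSON object that holds its "api" and its "payload", one argument or row to a line. servo_tool: Moves the arm, as the interface text tells. Shift numbers are shares of 600 mm and turn numbers shares of pi rad, none past 1 either way. Its arguments: {"type":"object","properties":{"plan":{"type":"array"},"grip":{"type":"number"},"grip_force":{"type":"number"}},"required":["plan"]}

```bash
mkdir -p pics; python3 - <<'E'
from plant import r
import cv2,numpy as np
o=r.observe();print(o['t'],o['eef_pos'],o['ee_rot'],o['width'],o['force'])
for n in("scene","top"):
    p,d=r.capture(n);cv2.imwrite(f'pics/{n}0.png',p[:,:,::-1]);np.savez(f'{n}0.npz',p=p,d=d)
    c=r.calibration(n);print(n,np.round(c['camera_matrix'],1).tolist(),np.round(c['T'],4).tolist(),(d>0).mean())
print(r.calibration('wrist'))
E
```

```text
0.0 [ 0.20173633 -0.51102881  0.23047913] [ 9.82397866e-01  1.86798414e-01 -4.49465464e-05 -8.85432302e-04] 0.08521500796639558 [-0.2649161  -0.25169041 -0.13040342]
scene [[420.0, 0.0, 278.6], [0.0, 420.0, 210.8], [0.0, 0.0, 1.0]] [[-0.8081, -0.3354, 0.4842, -0.2187], [-0.5887, 0.4333, -0.6825, 1.1238], [0.0191, -0.8365, -0.5476, 0.9145], [0.0, 0.0, 0.0, 1.0]] 0.9047916666666667
top [[426.7, 0.0, 273.8], [0.0, 426.7, 208.3], [0.0, 0.0, 1.0]] [[0.008, -0.9921, 0.1255, 0.362], [-1.0, -0.0083, -0.0016, 0.1055], [0.0026, -0.1255, -0.9921, 1.3552], [0.0, 0.0, 0.0, 1.0]] 0.9960374149659864
{'camera_matrix': array([[354.94647052,   0.        , 275.4552815 ],
       [  0.        , 354.94647052, 204.92161744],
       [  0.        ,   0.        ,   1.        ]]), 'T_tool_cam': array([[-2.84478827e-04, -9.53383694e-01, -3.01760585e-01,
         7.70813341e-02],
       [ 9.99999867e-01, -1.41421849e-04, -4.95921309e-04,
        -2.68024634e-04],
       [ 4.30127750e-04, -3.01760686e-01,  9.53383608e-01,
        -1.41994547e-01],
       [ 0.00000000e+00,  0.00000000e+00,  0.00000000e+00,
         1.00000000e+00]])}
```

View pics/top0.png

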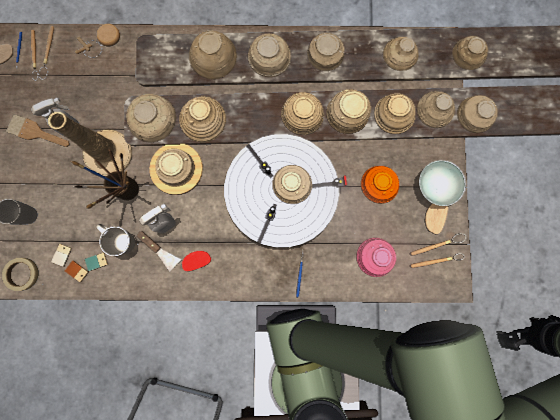

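View pics/scene0.png

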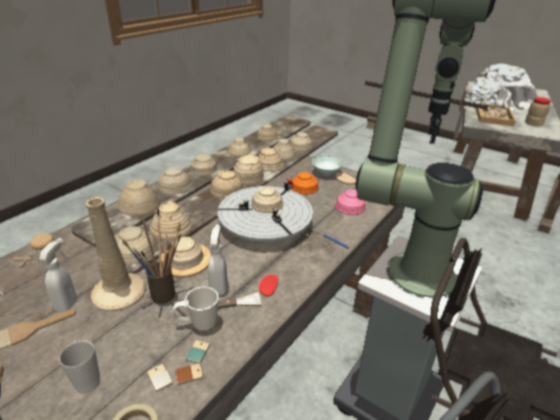

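Top view: candidates are the sand-coloured bowl on the wheel (291,184), the orange bowl (381,183), the pink bowl (376,257) and next_bowl on its bat (172,165). I choose (291,184). The red tab is at (343,181) and the fixed jaws' sleeves are near (266,168) and (271,212). Next I measure them and take a crop.

```bash
cat > h.py <<'E'
import numpy as np,cv2
from scipy.optimize import least_squares
from plant import r
def cloud(n,p,d):
    c=r.calibration(n);K=c['camera_matrix'];v,u=np.mgrid[:d.shape[0],:d.shape[1]]
    P=np.stack([(u-K[0,2])/K[0,0]*d,(v-K[1,2])/K[1,1]*d,d],-1)
    W=P@c['T'][:3,:3].T+c['T'][:3,3];W[d<=0]=np.nan
    return W
def circ(P,R=None):
    if R: f=lambda q:np.hypot(P[:,0]-q[0],P[:,1]-q[1])-R;q0=list(P.mean(0)[:2])
    else: f=lambda q:np.hypot(P[:,0]-q[0],P[:,1]-q[1])-q[2];q0=list(P.mean(0)[:2])+[.06]
    s=least_squares(f,q0,loss='soft_l1',f_scale=.002);return s.x,np.sqrt(np.mean(s.fun**2))
E
python3 - <<'E'
from h import *
for n in('top','scene'):
    z=np.load(f'{n}0.npz');p,d=z['p'],z['d'];W=cloud(n,p,d)
    hsv=cv2.cvtColor(p,cv2.COLOR_RGB2HSV)
    x,y,h=W[...,0],W[...,1],W[...,2]
    near=(np.hypot(x-.41,y-.085)<.25)
    disc=near&(abs(h-.06)<.008)
    ys,xs=np.where(disc);print(n,'disc z',np.median(h[disc]),disc.sum())
    cn,_=cv2.findContours(disc.astype(np.uint8),cv2.RETR_EXTERNAL,cv2.CHAIN_APPROX_NONE)
    k=max(cn,key=cv2.contourArea)[:,0];E=W[k[:,1],k[:,0]];print(' wheel',circ(E),circ(E,.178))
    c=np.array(circ(E,.178)[0]);m=np.hypot(x-c[0],y-c[1])<.185
    for lo,hi in((.066,.078),(.078,.09),(.09,.105),(.105,.118),(.119,.14)):
        b=m&(h>lo)&(h<hi)&(hsv[...,1]>60)&(hsv[...,2]>90)&(hsv[...,0]>8)&(hsv[...,0]<30)
        print(' bowl',lo,b.sum(),circ(W[b])if b.sum()>5 else'',np.nanmedian(h[b]) if b.any() else '')
    red=m&((hsv[...,0]<7)|(hsv[...,0]>172))&(hsv[...,1]>130)&(h>.066)
    print(' red',np.argwhere(red)[:,::-1].mean(0) if red.any() else 0,np.round(W[red],4).tolist()[:25])
    bl=m&(hsv[...,2]<60)&(h>.08)
    nl,lab,st,ce=cv2.connectedComponentsWithStats(bl.astype(np.uint8))
    for i in range(1,nl):
        if st[i,4]>2:Q=W[lab==i];print(' black',ce[i],st[i,4],Q.mean(0),Q[:,2].max())
z=np.load('top0.npz')['p'];cv2.imwrite('pics/crop0.png',cv2.resize(z[130:255,220:380,::-1],(800,600),interpolation=cv2.INTER_CUBIC))
E
```

```text
top disc z 0.0596308100817744 5800
 wheel (array([0.53005949, 0.09261739, 0.13355319]), np.float64(0.03818391182934753)) (array([0.48354508, 0.0922956 ]), np.float64(0.05621178707486292))
 bowl 0.066 59 (array([0.60138905, 0.04903958, 0.05880933]), np.float64(0.0009752163500717576)) 0.07284567741451697
 bowl 0.078 102 (array([0.60084046, 0.05080468, 0.05619323]), np.float64(0.018594043822245)) 0.08502303941172162
 bowl 0.09 375 (array([0.60060668, 0.05129669, 0.04806767]), np.float64(0.0039050247752868295)) 0.09913985634750233
 bowl 0.105 296 (array([0.60026752, 0.05242613, 0.03630143]), np.float64(0.0041521888434187144)) 0.11079794355890216
 bowl 0.119 65 (array([0.59609075, 0.05400053, 0.02389518]), np.float64(0.004162785440893399)) 0.12266663509305831
 red 0 []
 black [265.48275862 168.24137931] 29 [0.64378657 0.12961662 0.09148212] 0.1027855495761607
 black [272.5 206.5] 4 [0.52672148 0.10740616 0.0965501 ] 0.09993232362239657
 black [270.6  213.08] 25 [0.50768294 0.11293392 0.09011876] 0.10182741926431405
scene disc z 0.06096724676481835 2431
 wheel (array([0.53026446, 0.0950373
[... 283 characters left out ...]
05487253]), np.float64(0.016957956962804693)) 0.08454590444447341
 bowl 0.09 133 (array([0.59670073, 0.05449145, 0.04664236]), np.float64(0.004571941084471875)) 0.09814776465430286
 bowl 0.105 99 (array([0.60069894, 0.05030755, 0.037734  ]), np.float64(0.005123835882224607)) 0.1112979084473581
 bowl 0.119 28 (array([0.59933223, 0.0535311 , 0.02881041]), np.float64(0.002030855901678387)) 0.12224472290626409
 red 0 []
 black [285.83333333 185.        ] 6 [ 0.59745944 -0.07212526  0.09004908] 0.09643407305169227
 black [245.63636364 204.36363636] 11 [0.63608742 0.12954937 0.0852353 ] 0.09125780963528562
 black [274.72727273 214.36363636] 11 [0.51105357 0.11842763 0.08613893] 0.09304318003493395
```

View pics/crop0.png

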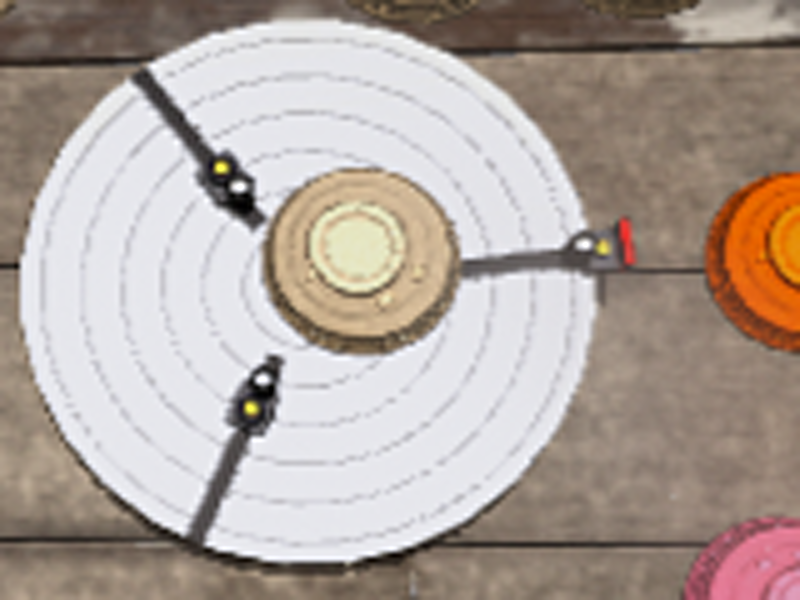

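The crop shows the sand bowl (crop 360,260) alone among the three jaws. The sleeve tops (silver dots) are at crop (238,187), (263,380) and (583,244), and the red tab is at (627,242).

```bash
cat >> h.py <<'E'
def ray(n,u,v,z,T=None):
    c=r.calibration(n);K=c['camera_matrix'];T=c['T'] if T is None else T
    q=T[:3,:3]@np.array([(u-K[0,2])/K[0,0],(v-K[1,2])/K[1,1],1]);return T[:3,3]+q*(z-T[2,3])/q[2]
E
python3 - <<'E'
from h import *
for n in('top','scene'):
    z=np.load(f'{n}0.npz');p,d=z['p'],z['d'];W=cloud(n,p,d);x,y,h=W[...,0],W[...,1],W[...,2]
    c=np.array([.58,.075])
    m=((np.hypot(x-c[0],y-c[1])<.2)&(abs(h-.06)<.012)).astype(np.uint8)
    cn,_=cv2.findContours(m,cv2.RETR_EXTERNAL,cv2.CHAIN_APPROX_NONE)
    k=max(cn,key=cv2.contourArea)[:,0]
    E=np.array([ray(n,u,v,.06) for u,v in k])
    f=circ(E);print(n,f,circ(E,.178),h[m>0].mean())
    for z0 in(.098,): 
        if n=='top':
            for u,v in((238,187),(263,380),(583,244),(222,168),(251,408),(604,247)):print(ray(n,220+u/5-.4,130+v/4.8-.4,z0))
            print('tab',[ray(n,220+u/5-.4,130+v/4.8-.4,.095) for u,v in((624,220),(632,264),(634,242))])
    # depth on the tab
    hs=cv2.cvtColor(p,cv2.COLOR_RGB2HSV)
    red=((hs[...,0]<7)|(hs[...,0]>172))&(hs[...,1]>110)&(abs(x-.6)<.08)&(abs(y+.1)<.05)
    print('red',red.sum(),np.argwhere(red)[:,::-1].tolist()[:14],np.round(W[red],3).tolist()[:14])
E
```

```text
top (array([0.5845296 , 0.08185012, 0.17568595]), np.float64(0.0034388566107778017)) (array([0.58457223, 0.08180629]), np.float64(0.004194227240798359)) 0.05971808108394868
[0.64137751 0.12430215 0.098     ]
[0.51973594 0.1082414  0.098     ]
[ 0.60687833 -0.08273873  0.098     ]
[0.65344057 0.13404978 0.098     ]
[0.50225105 0.1152065  0.098     ]
[ 0.60508311 -0.09530291  0.098     ]
tab [array([ 0.62295873, -0.10801486,  0.095     ]), array([ 0.59501138, -0.11245914,  0.095     ]), array([ 0.6089968 , -0.11384545,  0.095     ])]
red 21 [[344, 175], [344, 176], [345, 176], [344, 177], [345, 177], [344, 178], [345, 178], [344, 179], [345, 179], [344, 180], [345, 180], [346, 180], [344, 181], [345, 181]] [[0.645, -0.123, -0.003], [0.621, -0.107, 0.095], [0.621, -0.11, 0.094], [0.618, -0.107, 0.096], [0.619, -0.111, 0.09], [0.614, -0.106, 0.1], [0.615, -0.11, 0.094], [0.612, -0.107, 0.094], [0.613, -0.11, 0.092], [0.609, -0.107, 0.094], [0.609, -0.11, 0.094], [0.627, -0.129, 0.001], [0.606, -0.106, 0.096], [0.606, -0.109, 0.097]]
scene (array([0.57971501, 0.08679719, 0.17988109]), np.float64(0.005812262565417045)) (array([0.5797748 , 0.08681214]), np.float64(0.006352054475652)) 0.06090141979434237
red 27 [[287, 179], [288, 179], [289, 179], [287, 180], [288, 180], [289, 180], [290, 180], [291, 180], [288, 181], [289, 181], [290, 181], [291, 181], [288, 182], [289, 182]] [[0.615, -0.105, 0.097], [0.609, -0.103, 0.1], [0.606, -0.106, 0.099], [0.617, -0.108, 0.09], [0.611, -0.106, 0.093], [0.605, -0.105, 0.095], [0.604, -0.111, 0.093], [0.596, -0.106, 0.098], [0.613, -0.11, 0.086], [0.608, -0.109, 0.088], [0.602, -0.108, 0.091], [0.598, -0.108, 0.092], [0.6, -0.09, 0.095], [0.61, -0.113, 0.081]]
```

{"api": "servo_tool", "payload": {
  "plan": [
    [0.975, -0.479, 0.0, -0.528],
    [0.975, -0.479, 0.0, -0.528],
    [0.975, -0.479, 0.0, -0.528],
    [0.975, -0.479, 0.0, -0.528],
    [0.975, -0.479, 0.0, -0.528],
    [0.975, -0.479, 0.0, -0.528],
    [0.975, -0.479, 0.0, -0.528],
    [0.975, -0.479, 0.0, -0.528],
    [0.975, -0.479, 0.0, -0.528],
    [0.975, -0.479, 0.0, -0.528],
    [0.975, -0.479, 0.0, -0.528],
    [0.975, -0.479, 0.0, -0.528],
    [0.975, -0.479, 0.0, -0.528],
    [0.975, -0.479, 0.0, -0.528],
    [0.975, -0.479, 0.0, -0.528],
    [0.975, -0.479, 0.0, -0.528]
  ],
  "grip": 30,
  "grip_force": 20
}}

```text
t: 2.1
eef_pos: [0.6404, -0.0302, 0.2316]
ee_rot: [0.526, 0.85, 0.0, 0.0]
force: [0.6, 0.0, 0.6]
width: 0.03
grasp_force: 0.0
```

```bash
cat >> h.py <<'E'
from scipy.spatial.transform import Rotation as Ro
def wristT():
    o=r.observe();A=np.eye(4);A[:3,:3]=Ro.from_quat(o['ee_rot']).as_matrix();A[:3,3]=o['eef_pos']
    return A@r.calibration('wrist')['T_tool_cam'],o
def wcloud(d,T):
    K=r.calibration('wrist')['camera_matrix'];v,u=np.mgrid[:d.shape[0],:d.shape[1]]
    P=np.stack([(u-K[0,2])/K[0,0]*d,(v-K[1,2])/K[1,1]*d,d],-1)
    W=P@T[:3,:3].T+T[:3,3];W[d<=0]=np.nan;return W
E
python3 - <<'E'
from h import *
T,o=wristT();p,d=r.capture('wrist');cv2.imwrite('pics/w1.png',p[:,:,::-1]);np.savez('w1.npz',p=p,d=d,T=T)
W=wcloud(d,T);h=W[...,2]
nb=np.hypot(W[...,0]-.6,W[...,1]-.05)<.075
print('plane',np.nanmedian(h[abs(h-.06)<.01]))
for lo,hi in((.064,.07),(.07,.078),(.078,.09),(.09,.105),(.105,.118),(.119,.14)):
    b=nb&(h>lo)&(h<hi);print(lo,b.sum(),circ(W[b]))
E
```

```text
plane 0.05895608298896218
0.064 299 (array([0.60026588, 0.04925442, 0.06000206]), np.float64(0.000564733691199969))
0.07 192 (array([0.59972414, 0.04997222, 0.05869959]), np.float64(0.0007669703834149461))
0.078 721 (array([0.59999252, 0.05032278, 0.05565982]), np.float64(0.0007782825052760755))
0.09 5764 (array([0.6001104 , 0.05056086, 0.04745406]), np.float64(0.0034587851171780835))
0.105 5035 (array([0.59933436, 0.05265059, 0.03570181]), np.float64(0.003708018887430488))
0.119 6042 (array([0.59859877, 0.05409671, 0.02062309]), np.float64(0.006761066546715174))
```

View pics/w1.png

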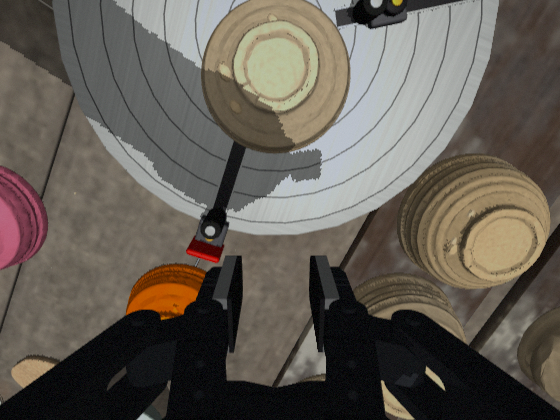

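The wrist view shows the bowl at (277,75), the right fixed jaw's sleeve dot at (375,2), the loose sleeve dot at (210,229) and the red tab at (206,250). The slot runs from the tab to the bowl.

```bash
python3 - <<'E'
from h import *
z=np.load('w1.npz');T=z['T'];W=wcloud(z['d'],T);hs=cv2.cvtColor(z['p'],cv2.COLOR_RGB2HSV)
print(ray('wrist',375,2,.098,T),W[2,375],ray('wrist',210,229,.098,T),W[229,210])
red=((hs[...,0]<7)|(hs[...,0]>172))&(hs[...,1]>130);red[:, :150]=0;red[262:]=0;red[:225]=0
Q=W[red&(abs(W[...,2]-.093)<.006)];print(red.sum(),len(Q),Q.mean(0),Q.min(0),Q.max(0))
o=r.observe();print(o['eef_pos'])
R=Ro.from_quat(o['ee_rot']).as_matrix();print(R)
print('bowl rel tool',R.T@(np.array([.600,.0500,.06])-o['eef_pos']),'centre rel',R.T@(np.array([.585,.0815,.06])-o['eef_pos']))
E
```

```text
[0.64055912 0.12309934 0.098     ] [0.64033222 0.12255304 0.09979169] [ 0.60524318 -0.08195838  0.098     ] [ 0.60524515 -0.08139261  0.09928788]
563 310 [ 0.60876481 -0.10794449  0.09274965] [ 0.59440272 -0.1137012   0.08702543] [ 0.6233163  -0.10411429  0.09664439]
[ 0.64041741 -0.03007128  0.23153168]
[[-4.46633491e-01  8.94716971e-01  2.59319628e-04]
 [ 8.94717000e-01  4.46633508e-01 -9.18511842e-06]
 [-1.24038916e-04  2.27915298e-04 -9.99999966e-01]]
bowl rel tool [ 0.08971418 -0.00043872  0.17152046] centre rel [0.12459727 0.00020948 0.17151628]
```

{"api": "servo_tool", "payload": {
  "plan": [
    [0, 0, 0.09, 0],
    [0, 0, 0.18, 0],
    [0, 0, 0.25, 0],
    [0, 0, 0.268, 0],
    [0, 0, 0.268, 0],
    [0.015, 0, 0.268, 0],
    [0.02, 0, 0.268, 0],
    [0.02, 0, 0.268, 0]
  ]
}}

```text
t: 3.15
eef_pos: [0.6357, -0.0184, 0.0717]
ee_rot: [0.525, 0.851, 0.0, 0.001]
force: [0.3, 0.1, 0.4]
width: 0.03
grasp_force: 0.0
```

{"api": "servo_tool", "payload": {
  "plan": [
    [0.003, 0, 0, 0],
    [0.006, 0, 0, 0],
    [0.009, 0, 0, 0],
    [0.012, 0, 0, 0],
    [0.015, 0, 0, 0],
    [0.018, 0, 0, 0],
    [0.021, 0, 0, 0],
    [0.024, 0, 0, 0],
    [0.027, 0, 0, 0],
    [0.03, 0, 0, 0],
    [0.033, 0, 0, 0],
    [0.036, 0, 0, 0],
    [0.039, 0, 0, 0],
    [0.042, 0, 0, 0]
  ]
}}

```text
t: 4.9
eef_pos: [0.6239, 0.0038, 0.0705]
ee_rot: [0.526, 0.851, -0.0, 0.0]
force: [0.5, -1.7, 0.0]
width: 0.0301
grasp_force: 0.3
```

```bash
cat > look.py <<'E'
from h import *
import sys
T,o=wristT();p,d=r.capture('wrist');np.savez('wl.npz',p=p,d=d,T=T)
if len(sys.argv)>1: cv2.imwrite(sys.argv[1],p[:,:,::-1])
W=wcloud(d,T);h=W[...,2];g=np.array([.59,.07])
hs=cv2.cvtColor(p,cv2.COLOR_RGB2HSV);sand=(hs[...,2]>70)&(hs[...,1]>50)
for lo,hi in((.078,.09),(.09,.105)):
    for _ in range(3):
        b=(np.hypot(W[...,0]-g[0],W[...,1]-g[1])<.066)&(h>lo)&(h<hi)&sand;c,e=circ(W[b]);g=c[:2]
    print(lo,b.sum(),c,e)
A=np.array([[.5197,.1082],[.6410,.1237]])
print('dist jaws',np.hypot(*(A-g).T),'off centre',g-[.585,.0815],'F',o['force'],'tcp',o['eef_pos'])
p,d=r.capture('top');np.savez('tl.npz',p=p,d=d);W=cloud('top',p,d);h=W[...,2]
b=(np.hypot(W[...,0]-g[0],W[...,1]-g[1])<.07)&(h>.12)&(h<.14)
E
python3 look.py
```

```text
h.py:11: RuntimeWarning: Mean of empty slice.
  else: f=lambda q:np.hypot(P[:,0]-q[0],P[:,1]-q[1])-q[2];q0=list(P.mean(0)[:2])+[.06]
  ret = um.true_divide(
Traceback (most recent call last):
  File "look.py", line 9, in <module>
    b=(np.hypot(W[...,0]-g[0],W[...,1]-g[1])<.066)&(h>lo)&(h<hi)&sand;c,e=circ(W[b]);g=c[:2]
                                                                          ~~~~^^^^^^
  File "h.py", line 12, in circ
    s=least_squares(f,q0,loss='soft_l1',f_scale=.002);return s.x,np.sqrt(np.mean(s.fun**2))
ValueError: Initial guess is outside of provided bounds
```

{"api": "servo_tool", "payload": {
  "plan": [
    [0.003, 0, 0, 0],
    [0.006, 0, 0, 0],
    [0.009, 0, 0, 0],
    [0.012, 0, 0, 0],
    [0.015, 0, 0, 0],
    [0.017, 0, 0, 0],
    [0.018, 0, 0, 0],
    [0.019, 0, 0, 0],
    [0.02, 0, 0, 0]
  ]
}}

```text
t: 6.08
eef_pos: [0.6186, 0.0144, 0.0705]
ee_rot: [0.526, 0.851, -0.0, 0.0]
force: [-0.4, -0.4, -1.1]
width: 0.0297
grasp_force: 0.3
```

```bash
python3 - <<'E'
from h import *
o=r.observe();print(o['eef_pos'],o['force'])
p,d=r.capture('top');q,_=r.capture('scene');w,_=r.capture('wrist')
a=cv2.resize(p[130:255,220:380],(400,312));b=cv2.resize(q[160:250,200:340],(400,257));w=cv2.resize(w,(400,300))
im=np.zeros((600,800,3),np.uint8);im[:312,:400]=a;im[:257,400:]=b;im[300:,400:]=w;cv2.imwrite('pics/m1.png',im[:,:,::-1])
E
```

```text
[0.61857292 0.01440201 0.0704839 ] [-0.41846595 -0.43027551 -1.14861543]
```

View pics/m1.png

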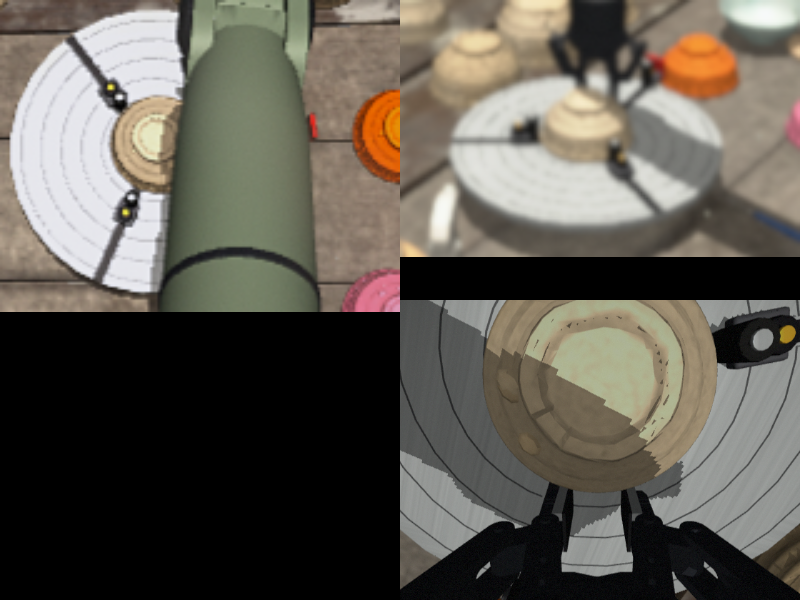

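The composite shows the bowl almost at the right jaw (wrist view about 720,335), with a gap still at the left jaw. I continue in fine steps.

{"api": "servo_tool", "payload": {
  "plan": [
    [0.001, 0, 0, 0],
    [0.002, 0, 0, 0],
    [0.003, 0, 0, 0],
    [0.004, 0, 0, 0]
  ]
}}

```text
t: 6.72
eef_pos: [0.6175, 0.0166, 0.0705]
ee_rot: [0.526, 0.851, 0.0, -0.0]
force: [0.3, -0.5, 0.2]
width: 0.0299
grasp_force: 0.4
```

{"api": "servo_tool", "payload": {
  "plan": [
    [0.0005, 0, 0, 0],
    [0.001, 0, 0, 0],
    [0.0015, 0, 0, 0],
    [0.002, 0, 0, 0]
  ]
}}

```text
t: 7.22
eef_pos: [0.617, 0.0177, 0.0705]
ee_rot: [0.526, 0.851, 0.0, -0.0]
force: [-1.0, 0.1, -0.4]
width: 0.0302
grasp_force: 0.4
```

{"api": "servo_tool", "payload": {
  "plan": [
    [0.0005, 0, 0, 0],
    [0.001, 0, 0, 0],
    [0.0015, 0, 0, 0],
    [0.0015, 0, 0, 0]
  ]
}}

```text
t: 7.72
eef_pos: [0.6165, 0.0185, 0.0705]
ee_rot: [0.526, 0.851, 0.0, -0.0]
force: [0.9, -0.7, 0.1]
width: 0.0303
grasp_force: 0.3
```

{"api": "servo_tool", "payload": {
  "plan": [
    [0.0005, 0, 0, 0],
    [0.001, 0, 0, 0],
    [0.0015, 0, 0, 0],
    [0.0015, 0, 0, 0]
  ]
}}

```text
t: 8.22
eef_pos: [0.6161, 0.0193, 0.0705]
ee_rot: [0.526, 0.851, 0.0, -0.0]
force: [0.6, -1.4, -0.0]
width: 0.0299
grasp_force: 0.3
```

{"api": "servo_tool", "payload": {
  "plan": [
    [0.0005, 0, 0, 0],
    [0.001, 0, 0, 0],
    [0.001, 0, 0, 0]
  ]
}}

```text
t: 8.6
eef_pos: [0.6159, 0.0198, 0.0705]
ee_rot: [0.526, 0.851, -0.0, 0.0]
force: [0.4, -0.7, -0.0]
width: 0.03
grasp_force: 0.4
```

{"api": "servo_tool", "payload": {
  "plan": [
    [0.0005, 0, 0, 0],
    [0.001, 0, 0, 0],
    [0.001, 0, 0, 0]
  ]
}}

```text
t: 8.98
eef_pos: [0.6156, 0.0203, 0.0705]
ee_rot: [0.526, 0.851, -0.0, 0.0]
force: [-0.0, -1.9, -0.2]
width: 0.0301
grasp_force: 0.5
```

```bash
python3 - <<'E'
from h import *
T,o=wristT();w,d=r.capture('wrist');p,_=r.capture('top');q,_=r.capture('scene')
print(o['eef_pos'],o['force'],(d>0).mean(),d[100,280],d[30,500])
a=cv2.resize(p[150:225,250:300],(400,600));b=cv2.resize(q[180:230,230:300],(400,286))
im=np.zeros((600,800,3),np.uint8);im[:,:400]=a;im[:286,400:]=b;im[300:,400:]=cv2.resize(w,(400,300));cv2.imwrite('pics/m2.png',im[:,:,::-1])
E
```

```text
[0.61558273 0.02025149 0.07047323] [-0.03838932 -1.87716624 -0.22665392] 0.9958035714285715 0.08852044 0.13874061
```

View pics/m2.png

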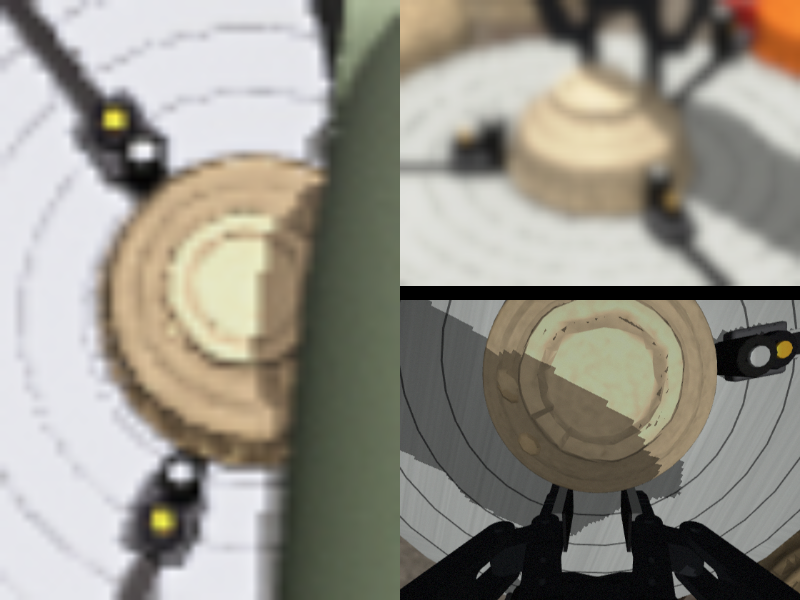

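The bowl is cradled evenly. It touches or nearly touches the right jaw (top crop 150,185), and the left one (190,465) also looks close. I measure the gap by matching the bowl's height profile.

```bash
cat > look.py <<'E'
from h import *
import sys
z=np.load('w1.npz');W=wcloud(z['d'],z['T']).reshape(-1,3);c0=np.array([.600,.0500])
R0=np.hypot(*(W[:,:2]-c0).T);k=(R0<.07)&(W[:,2]>.064)
# normalised profile
rb=np.arange(.002,.062,.002);pr=np.array([np.median(W[k&(abs(R0-x)<.0015),2]) for x in rb])
def fit(W,g):
    W=W.reshape(-1,3);g=np.array([*g,0.])
    for _ in range(4):
        rr=np.hypot(*(W[:,:2]-g[:2]).T);Q=W[(rr<.058)&(rr>.018)&(W[:,2]>.075)&(W[:,2]<.13)]
        s=least_squares(lambda q:np.interp(np.hypot(*(Q[:,:2]-q[:2]).T),rb,pr)+q[2]-Q[:,2],g,loss='soft_l1',f_scale=.002);g=s.x
    return g,len(Q),np.median(abs(s.fun))
A=np.array([[.5197,.1082],[.6410,.1237]])
T,o=wristT();tcp=o['eef_pos'];d0=np.array([-.4466,.8947])
def rep(n,W,g):
    g,m,e=fit(W,g);print(n,np.round(g,4),m,e,'jaws L,R',np.round(np.hypot(*(A-g[:2]).T),4),'ahead of tcp',np.round([(g[:2]-tcp[:2])@d0],4))
g0=(.586,.080)
if 'first' in sys.argv:
    rep('w1',W,c0);t=np.load('top0.npz');rep('t0',cloud('top',t['p'],t['d']),c0)
p,d=r.capture('wrist');rep('wrist',wcloud(d,T),g0)
p,d=r.capture('top');rep('top',cloud('top',p,d),g0)
p,d=r.capture('scene');rep('scene',cloud('scene',p,d),g0)
E
python3 look.py first
```

```text
w1 [5.995e-01 5.130e-02 1.000e-04] 15425 0.0007407949229184668 jaws L,R [0.098  0.0834] ahead of tcp [0.0349]
t0 [6.01e-01 5.08e-02 5.00e-04] 991 0.0020096617246359028 jaws L,R [0.0995 0.0832] ahead of tcp [0.0339]
wrist [5.853e-01 8.340e-02 3.000e-04] 58180 0.00075187225983505 jaws L,R [0.0702 0.0687] ahead of tcp [0.07]
top [0.5871 0.0819 0.0007] 655 0.0018831843970850831 jaws L,R [0.0723 0.0682] ahead of tcp [0.0679]
scene [0.5876 0.079  0.0042] 451 0.003672564391904276 jaws L,R [0.0739 0.0696] ahead of tcp [0.065]
```

{"api": "servo_tool", "payload": {
  "plan": [
    [0.0005, -0.0002, 0, 0],
    [0.001, -0.0004, 0, 0],
    [0.001, -0.0004, 0, 0]
  ]
}}

```text
t: 9.65
eef_pos: [0.6151, 0.0208, 0.0705]
ee_rot: [0.526, 0.851, -0.0, -0.0]
force: [1.4, -2.1, -0.6]
width: 0.0298
grasp_force: 0.6
```

{"api": "servo_tool", "payload": {
  "plan": [
    [0.0005, -0.0002, 0, 0],
    [0.001, -0.0004, 0, 0],
    [0.001, -0.0004, 0, 0]
  ]
}}

```text
t: 10.02
eef_pos: [0.6146, 0.0212, 0.0705]
ee_rot: [0.526, 0.851, 0.0, -0.0]
force: [0.3, -1.3, -0.3]
width: 0.0299
grasp_force: 0.6
```

{"api": "servo_tool", "payload": {
  "plan": [
    [0.0005, -0.0002, 0, 0],
    [0.001, -0.0004, 0, 0],
    [0.001, -0.0004, 0, 0]
  ]
}}

```text
t: 10.4
eef_pos: [0.6141, 0.0216, 0.0705]
ee_rot: [0.526, 0.851, 0.0, -0.0]
force: [-0.2, -0.6, 0.2]
width: 0.0299
grasp_force: 0.6
```

{"api": "servo_tool", "payload": {
  "plan": [
    [0.0005, -0.0002, 0, 0],
    [0.001, -0.0004, 0, 0],
    [0.001, -0.0004, 0, 0]
  ]
}}

```text
t: 10.78
eef_pos: [0.6136, 0.0221, 0.0705]
ee_rot: [0.526, 0.851, 0.0, -0.0]
force: [0.2, -1.3, -0.4]
width: 0.0304
grasp_force: 0.6
```

```bash
python3 look.py
```

```text
wrist [5.836e-01 8.530e-02 3.000e-04] 58198 0.0007550845217719204 jaws L,R [0.0679 0.0691] ahead of tcp [0.07]
top [0.5851 0.0837 0.0009] 650 0.0019904461885225377 jaws L,R [0.0699 0.0687] ahead of tcp [0.0679]
scene [0.5866 0.0798 0.0054] 428 0.0037770620901059204 jaws L,R [0.0727 0.0699] ahead of tcp [0.0637]
```

{"api": "servo_tool", "payload": {
  "plan": [
    [0.0005, 0, 0, 0],
    [0.001, 0, 0, 0],
    [0.001, 0, 0, 0]
  ]
}}

```text
t: 11.3
eef_pos: [0.6134, 0.0226, 0.0705]
ee_rot: [0.526, 0.851, -0.0, 0.0]
force: [-0.5, -0.9, 0.1]
width: 0.0301
grasp_force: 0.7
```

{"api": "servo_tool", "payload": {
  "plan": [
    [0.0005, 0, 0, 0],
    [0.001, 0, 0, 0],
    [0.001, 0, 0, 0]
  ]
}}

```text
t: 11.68
eef_pos: [0.6131, 0.0231, 0.0705]
ee_rot: [0.526, 0.851, -0.0, -0.0]
force: [0.3, -1.8, -0.0]
width: 0.0302
grasp_force: 0.8
```

```bash
python3 look.py; python3 - <<'E'
from h import *
w,d=r.capture('wrist');p,_=r.capture('top');q,_=r.capture('scene')
a=cv2.resize(p[150:225,250:300],(400,600),interpolation=cv2.INTER_CUBIC)
b=cv2.resize(q[180:230,230:300],(400,286))
im=np.zeros((600,800,3),np.uint8);im[:,:400]=a;im[:286,400:]=b;im[300:,400:]=cv2.resize(w,(400,300));cv2.imwrite('pics/m3.png',im[:,:,::-1])
E
```

```text
wrist [5.829e-01 8.620e-02 3.000e-04] 58203 0.0007553832738261684 jaws L,R [0.0669 0.0692] ahead of tcp [0.0699]
top [5.845e-01 8.500e-02 5.000e-04] 650 0.001970523873175395 jaws L,R [0.0688 0.0684] ahead of tcp [0.0682]
scene [0.5869 0.0802 0.0066] 415 0.003903896641631835 jaws L,R [0.0728 0.0694] ahead of tcp [0.0628]
```

View pics/m3.png

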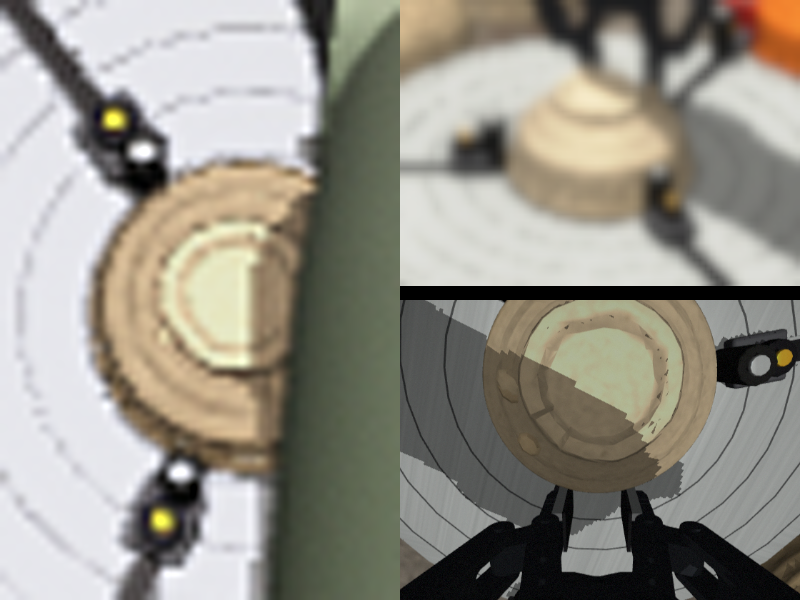

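```bash
cat > force.py <<'E'
from h import *
F=[]
for _ in range(10):
    r.capture('wrist');o=r.observe();R=Ro.from_quat(o['ee_rot']).as_matrix();F.append(R.T@o['force'])
F=np.array(F);print('tool-axes force',F.mean(0),F.std(0)/3,'grasp',o['grasp_force'],o['t'],o['eef_pos'],o['joint_efforts'])
E
python3 force.py
```

```text
tool-axes force [-1.68022891 -0.91573102 -0.04179936] [0.14542128 0.15390226 0.15184571] grasp 0.7304937526350841 12.475 [0.61314474 0.02310062 0.07049355] [ 1.07206553e+00 -5.35669112e+01  2.24894196e+01  2.66704279e-03
  5.30538317e-01  5.80408509e-03]
```

{"api": "servo_tool", "payload": {
  "plan": [
    [0.0005, 0, 0, 0],
    [0.001, 0, 0, 0],
    [0.0015, 0, 0, 0],
    [0.0015, 0, 0, 0]
  ]
}}

```text
t: 12.98
eef_pos: [0.6128, 0.0239, 0.0705]
ee_rot: [0.526, 0.851, 0.0, 0.0]
force: [-0.5, -1.7, -0.3]
width: 0.0297
grasp_force: 0.9
```

```bash
python3 force.py; python3 look.py
```

```text
tool-axes force [-2.15184412 -0.79221136  0.23546046] [0.15755315 0.12310493 0.06378253] grasp 0.9549022122519091 13.475 [0.61277591 0.02387785 0.07049485] [ 1.32022094e+00 -5.35279584e+01  2.22756726e+01  1.63127608e-01
  6.42451420e-01  1.18170428e-02]
wrist [5.824e-01 8.690e-02 3.000e-04] 58258 0.0007570514106674808 jaws L,R [0.0663 0.0692] ahead of tcp [0.0699]
top [5.839e-01 8.590e-02 4.000e-04] 648 0.0018253548727950736 jaws L,R [0.068  0.0685] ahead of tcp [0.0684]
scene [0.5856 0.0807 0.0063] 414 0.004424607964304418 jaws L,R [0.0714 0.0701] ahead of tcp [0.063]
```

{"api": "servo_tool", "payload": {
  "plan": [
    [-0.02, 0, 0, 0],
    [-0.035, 0, 0, 0],
    [-0.035, 0, -0.1, 0],
    [-0.035, 0, -0.2, 0],
    [0.02, 0, -0.28, 0],
    [0.1, 0, -0.28, 0],
    [0.1, 0, -0.28, 0],
    [0.1, 0, -0.28, 0]
  ]
}}

```text
t: 14.62
eef_pos: [0.5861, 0.0773, 0.2383]
ee_rot: [0.526, 0.851, -0.0, 0.0]
force: [0.6, 1.0, 0.1]
width: 0.0298
grasp_force: 0.0
```

```bash
sed -i "s/('wrist');rep('wrist',wcloud(d,T),g0)/('wrist');rep('wrist',wcloud(d,T),g0);cv2.imwrite('pics\/w2.png',p[:,:,::-1]);np.savez('w2.npz',p=p,d=d,T=T)/" look.py; python3 look.py; python3 force.py
```

```text
wrist [ 5.83e-01  8.56e-02 -1.00e-04] 11923 0.0007768987834729235 jaws L,R [0.0672 0.0694] ahead of tcp [0.0089]
top [0.586 0.08  0.   ] 0 nan jaws L,R [0.072  0.0702] ahead of tcp [0.0025]
scene [0.5834 0.0841 0.0021] 470 0.0027328676483936234 jaws L,R [0.0681 0.0699] ahead of tcp [0.0074]
tool-axes force [ 0.1754302  -0.10433324  0.32213216] [0.15184267 0.10543997 0.203837  ] grasp 0.0 15.275 [0.58591142 0.0775297  0.23844492] [-5.75749052e-02 -4.85390317e+01  2.67344731e+01 -8.67878134e-04
 -2.18699766e-03 -1.82314511e-04]
  return _methods._mean(a, axis=axis, dtype=dtype,
  ret = ret.dtype.type(ret / rcount)
```

View pics/w2.png

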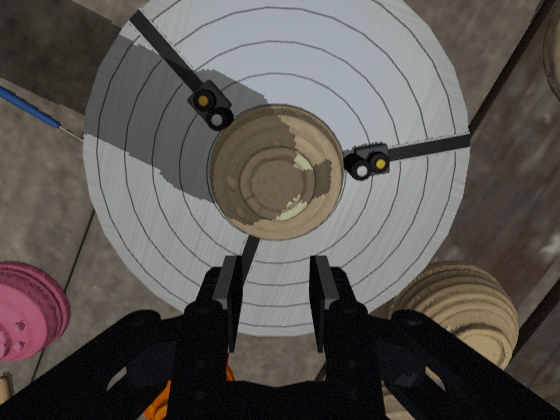

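Both fixed jaws are now in one view: L dot (217,118), R dot (362,170), bowl (276,172). I measure everything within this image.

```bash
python3 - <<'E'
from h import *
z=np.load('w2.npz');T=z['T'];W=wcloud(z['d'],T);h=W[...,2]
L=ray('wrist',217,118,.098,T);R=ray('wrist',362,170,.098,T)
print('depth pts',W[118,217],W[170,362],'rays',L,R,'sep',np.hypot(*(L-R)[:2]))
d=(L-R)[:2];u=d/np.hypot(*d);n=np.array([u[1],-u[0]]);n*=np.sign(n[1])
C=(L+R)[:2]/2-.03525*n;print('wheel centre',C,'dir deg',np.degrees(np.arctan2(n[1],n[0])))
g=np.array([.584,.084])
for lo,hi in((.0635,.068),(.068,.075),(.075,.085),(.085,.095),(.095,.1),(.1,.105),(.105,.11)):
    D=np.hypot(W[...,0]-g[0],W[...,1]-g[1])
    far=(np.hypot(W[...,0]-L[0],W[...,1]-L[1])>.02)&(np.hypot(W[...,0]-R[0],W[...,1]-R[1])>.02)
    b=(D<.064)&(h>lo)&(h<hi)&far;b[255:]=0
    q,e=circ(W[b]);print(lo,b.sum(),q,e,'L,R',np.hypot(*(L[:2]-q[:2])),np.hypot(*(R[:2]-q[:2])))
# outline: bowl mask vs plane -> max-radius edge
m=((np.hypot(W[...,0]-g[0],W[...,1]-g[1])<.066)&(h>.0645)&far);m[250:]=0
m=m.astype(np.uint8);cn,_=cv2.findContours(m,cv2.RETR_EXTERNAL,cv2.CHAIN_APPROX_NONE);k=max(cn,key=cv2.contourArea)[:,0]
E=np.array([ray('wrist',a,b,.066,T) for a,b in k]);print('outline',circ(E))
# wheel rim outline
m=((abs(h-.06)<.01)&(np.hypot(W[...,0]-C[0],W[...,1]-C[1])<.2)).astype(np.uint8)
cn,_=cv2.findContours(m,cv2.RETR_EXTERNAL,cv2.CHAIN_APPROX_NONE);k=max(cn,key=cv2.contourArea)[:,0]
k=k[(k[:,1]<210)&(k[:,1]>3)];E=np.array([ray('wrist',a,b,.06,T) for a,b in k]);s=circ(E,.178);print('rim',s,circ(E),len(k))
E
```

```text
depth pts [0.51926366 0.10962237 0.09838489] [0.64005615 0.12463461 0.0998586 ] rays [0.51921984 0.10957199 0.098     ] [0.64064389 0.12448956 0.098     ] sep 0.12233696832762825
wheel centre [0.58423019 0.08204382] dir deg 97.00398348554172
0.0635 143 [0.58419469 0.08352762 0.06130179] 0.0003499945381333952 L,R 0.07000029122885844 0.06974519621443477
0.068 319 [0.58423665 0.08346849 0.05994771] 0.0005458997771184077 L,R 0.07006124572435732 0.06974600268578647
0.075 344 [0.58348207 0.08478662 0.05673638] 0.0006472625859282187 L,R 0.06887632497812834 0.06959739458377874
0.085 902 [0.58283656 0.08556928 0.05337178] 0.0012357260130141771 L,R 0.06799424579814506 0.06968841620148512
0.095 2158 [0.58311032 0.0854059  0.04897024] 0.0017884559774096417 L,R 0.06830807623514204 0.06955317493995054
0.1 1662 [0.58301698 0.08577356 0.04387595] 0.0015086516551096583 L,R 0.06809141614224191 0.06942470461407546
0.105 1786 [0.58271332 0.0864864  0.03846435] 0.0017819864099960089 L,R 0.0675600981328102 0.06928340998348818
outline (array([0.58437038, 0.08256196, 0.06070506]), np.float64(0.0028947042021442286))
rim (array([0.58604165, 0.07803923]), np.float64(0.00172756743050732)) (array([0.58397714, 0.08216122, 0.17537641]), np.float64(0.00044550632423655576)) 416
```

The rim sits at 70.0 and 69.75 mm from the two fixed sleeves, so it is practically in contact with both. I go back and confirm with a small force-checked push.

{"api": "servo_tool", "payload": {
  "plan": [
    [-0.06, 0, 0, 0],
    [-0.135, 0, 0.02, 0],
    [-0.135, 0, 0.1, 0],
    [-0.135, 0, 0.2, 0],
    [-0.135, 0, 0.28, 0],
    [-0.135, 0, 0.28, 0],
    [-0.115, 0, 0.28, 0],
    [-0.108, 0, 0.28, 0],
    [-0.104, 0, 0.28, 0],
    [-0.1, 0, 0.28, 0],
    [-0.1, 0, 0.28, 0]
  ]
}}

```text
t: 16.65
eef_pos: [0.6131, 0.0239, 0.071]
ee_rot: [0.526, 0.851, 0.0, 0.001]
force: [-0.1, -0.6, -0.4]
width: 0.0299
grasp_force: 0.1
```

```bash
python3 force.py
```

```text
tool-axes force [ 0.07768501  0.15648015 -0.36689218] [0.18122561 0.13018715 0.17375764] grasp 0.4216409045329783 17.15 [0.61281244 0.02377686 0.07045946] [ 3.59532768e-01 -5.30952466e+01  2.20159972e+01  1.80352405e-01
  1.62280365e-01  2.40821442e-03]
```

{"api": "servo_tool", "payload": {
  "plan": [
    [0.0005, 0.0001, 0, 0],
    [0.001, 0.0002, 0, 0],
    [0.0015, 0.0003, 0, 0],
    [0.0015, 0.0003, 0, 0]
  ]
}}

```text
t: 17.65
eef_pos: [0.6127, 0.0243, 0.0705]
ee_rot: [0.526, 0.851, -0.0, 0.0]
force: [0.7, -2.5, -0.6]
width: 0.0301
grasp_force: 1.7
```

```bash
python3 force.py
```

```text
tool-axes force [-4.62391698e+00  9.87797132e-03  1.01340328e-03] [0.16770169 0.22852382 0.18350363] grasp 2.159182521281764 18.15 [0.61268795 0.02457806 0.07053984] [ 2.65063249e+00 -5.30997705e+01  2.10365045e+01  9.54062194e-01
  1.23892654e+00  2.67764000e-02]
```

Force rose to 4.6 N, balanced sideways, so the bowl is seated on both jaws. I draw back and check the clearance of the orange bowl behind the tab.

{"api": "servo_tool", "payload": {
  "plan": [
    [-0.005, 0, 0, 0],
    [-0.02, 0, 0, 0],
    [-0.035, 0, 0, 0],
    [-0.035, 0, -0.1, 0],
    [-0.035, 0, -0.2, 0],
    [-0.035, 0, -0.28, 0],
    [-0.035, 0, -0.28, 0],
    [-0.035, 0, -0.28, 0]
  ],
  "grip": 0
}}

```text
t: 19.15
eef_pos: [0.6216, 0.0059, 0.2379]
ee_rot: [0.526, 0.851, 0.0, -0.0]
force: [-0.5, 0.2, -0.3]
width: -0.0001
grasp_force: 0.0
```

```bash
python3 - <<'E'
from h import *
z=np.load('top0.npz');W=cloud('top',z['p'],z['d']);h=W[...,2]
b=(W[...,0]>.5)&(W[...,0]<.72)&(W[...,1]>-.3)&(W[...,1]<-.13)&(h>.02);Q=W[b];print('orange',Q.min(0),Q.max(0))
T,o=wristT();p,d=r.capture('wrist');W=wcloud(d,T);h=W[...,2];cv2.imwrite('pics/w3.png',p[:,:,::-1])
hs=cv2.cvtColor(p,cv2.COLOR_RGB2HSV);red=((hs[...,0]<7)|(hs[...,0]>172))&(hs[...,1]>130)&(abs(h-.09)<.01)&(abs(W[...,1]+.108)<.02)&(abs(W[...,0]-.61)<.03)
Q=W[red];print('tab',red.sum(),Q.mean(0) if len(Q) else 0)
C=np.array([.5843,.0820]);D=np.array([-.1236,.9923]);R=Ro.from_quat(o['ee_rot']).as_matrix()
if len(Q): print('tab in wheel axes',((Q[:,:2]-C)@D).min(),((Q[:,:2]-C)@[-D[1],D[0]]).mean())
s=C-D*.217;print(o['eef_pos'],'start',s,'shift share',R.T@(np.array([*s,.076])-o['eef_pos'])/.6,'twist',(np.degrees(np.arctan2(R[1,0],R[0,0]))-97.1)/180)
q=(np.hypot(W[...,0]-.584,W[...,1]-.083)<.064)&(h>.0635)&(h<.075);q[255:]=0;print('bowl',q.sum(),circ(W[q]))
E
```

```text
orange [ 0.5568612  -0.29002809  0.02008954] [ 0.66891678 -0.17794493  0.07128584]
tab 420 [ 0.60846598 -0.10745128  0.08973541]
tab in wheel axes -0.1958105596708627 -0.0005637257207261563
[0.62161355 0.00594042 0.23788241] start [ 0.6111212 -0.1333291] shift share [-0.20002753 -0.11931988  0.26968416] twist 0.10810836978023812
bowl 459 (array([0.58325174, 0.08490625, 0.0603173 ]), np.float64(0.0008290436388555064))
```

{"api": "servo_tool", "payload": {
  "plan": [
    [-0.1, -0.06, 0, 0.05],
    [-0.2, -0.119, 0, 0.108],
    [-0.2, -0.119, 0, 0.108],
    [-0.2, -0.119, 0, 0.108],
    [-0.2, -0.119, 0.08, 0.108],
    [-0.2, -0.119, 0.17, 0.108],
    [-0.2, -0.119, 0.25, 0.108],
    [-0.2, -0.119, 0.27, 0.108],
    [-0.2, -0.119, 0.27, 0.108]
  ]
}}

```text
t: 20.32
eef_pos: [0.6117, -0.1319, 0.0764]
ee_rot: [0.661, 0.75, -0.0, -0.001]
force: [-1.0, -0.4, -0.3]
width: 0.0001
grasp_force: 0.0
```

{"api": "servo_tool", "payload": {
  "plan": [
    [0.006, 0, 0, 0],
    [0.012, 0, 0, 0],
    [0.018, 0, 0, 0],
    [0.026, 0, 0, 0],
    [0.034, 0, 0, 0],
    [0.042, 0, 0, 0],
    [0.05, 0, 0, 0],
    [0.058, 0, 0, 0],
    [0.066, 0, 0, 0],
    [0.074, 0, 0, 0],
    [0.082, 0, 0, 0],
    [0.09, 0, 0, 0],
    [0.098, 0, 0, 0],
    [0.106, 0, 0, 0],
    [0.114, 0, 0, 0],
    [0.122, 0, 0, 0],
    [0.13, 0, 0, 0],
    [0.138, 0, 0, 0],
    [0.146, 0, 0, 0],
    [0.15, 0, 0, 0]
  ]
}}

```text
t: 22.82
eef_pos: [0.6004, -0.0435, 0.0765]
ee_rot: [0.662, 0.75, -0.0, -0.0]
force: [1.3, -3.8, 2.1]
width: -0.0003
grasp_force: 1.8
```

```bash
python3 force.py; python3 - <<'E'
from h import *
T,o=wristT();p,d=r.capture('wrist');W=wcloud(d,T);h=W[...,2];cv2.imwrite('pics/w4.png',p[:,:,::-1]);np.savez('w4.npz',p=p,d=d,T=T)
print(((o['eef_pos'][:2]-[.5843,.0820])@[-.1236,.9923]))
E
```

```text
tool-axes force [-1.20430814  0.56115987 -0.53498924] [0.35351286 0.28285387 0.27310777] grasp 0.0 23.325 [ 0.59973819 -0.0434343   0.07598594] [-3.17292963e-02 -5.23870182e+01  2.24860454e+01 -9.44478088e-03
 -3.43337248e-03 -3.56060934e-05]
-0.12637662107647393
```

View pics/w4.png

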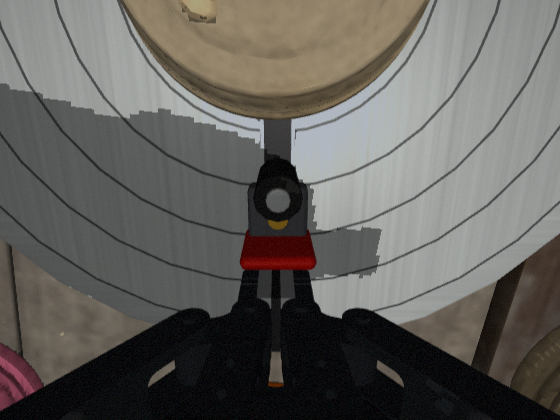

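The tab is pushed squarely: sleeve dot at (278,200), bowl rim at (283,118), so a gap remains. I continue slowly.

{"api": "servo_tool", "payload": {
  "plan": [
    [0.002, 0, 0, 0],
    [0.005, 0, 0, 0],
    [0.008, 0, 0, 0],
    [0.011, 0, 0, 0],
    [0.014, 0, 0, 0],
    [0.016, 0, 0, 0],
    [0.018, 0, 0, 0],
    [0.0195, 0, 0, 0],
    [0.0205, 0, 0, 0],
    [0.0205, 0, 0, 0]
  ]
}}

```text
t: 24.62
eef_pos: [0.599, -0.0316, 0.0765]
ee_rot: [0.662, 0.75, 0.0, -0.0]
force: [-1.8, -3.7, -1.2]
width: -0.0001
grasp_force: 1.5
```

```bash
cat > gap.py <<'E'
from h import *
T,o=wristT();p,d=r.capture('wrist');W=wcloud(d,T);h=W[...,2]
C=np.array([.5843,.0820]);D=np.array([-.1236,.9923]);S=(W[...,:2]-C)@D;Lt=(W[...,:2]-C)@np.array([-D[1],D[0]])
hs=cv2.cvtColor(p,cv2.COLOR_RGB2HSV)
b=(hs[...,1]>50)&(hs[...,2]>60)&(h>.062)&(h<.08)&(S<-.03)&(abs(Lt)<.045)
print('bowl rim S min',np.nanpercentile(S[b&(abs(Lt)<.008)],[1,5]) if (b&(abs(Lt)<.008)).any() else 0,b.sum(),'circle',circ(W[b],.0612) if b.sum()>20 else '')
k=(hs[...,2]<60)&(h>.094)&(h<.101)&(abs(Lt)<.02)&(S>-.13);k[300:]=0
Q=S[k];print('sleeve top S',len(Q),np.nanpercentile(Q,[2,50,98]) if len(Q) else 0,'tcp S',(o['eef_pos'][:2]-C)@D)
red=((hs[...,0]<7)|(hs[...,0]>172))&(hs[...,1]>130)&(abs(h-.09)<.01);print('tab S min',np.nanpercentile(S[red],2),red.sum(),(S[red&(h>.092)]).mean())
np.savez('g.npz',p=p,d=d,T=T);cv2.imwrite('pics/g.png',p[:,:,::-1])
E
python3 force.py; python3 gap.py
```

```text
tool-axes force [-2.66001292 -1.49650566  0.74235841] [0.16698895 0.1476602  0.25790027] grasp 1.1036345735192299 25.125 [ 0.59914832 -0.03159988  0.0765807 ] [ 1.43392682e+00 -5.25279486e+01  2.29981166e+01 -2.84321951e-01
  7.50042088e-01  2.37272872e-02]
bowl rim S min [-0.09760064 -0.09733409] 1653 circle (array([ 0.64371924, -0.01277351]), np.float64(0.016869526609386613))
sleeve top S 2035 [-0.1075198  -0.07593528 -0.06484174] tcp S -0.11456041382166997
tab S min -0.10269575109941788 1999 -0.09908729277743919
```

{"api": "servo_tool", "payload": {
  "plan": [
    [0.0005, 0, 0, 0],
    [0.001, 0, 0, 0],
    [0.0015, 0, 0, 0],
    [0.002, 0, 0, 0],
    [0.002, 0, 0, 0]
  ]
}}

```text
t: 25.8
eef_pos: [0.599, -0.0306, 0.0766]
ee_rot: [0.662, 0.75, 0.0, 0.0]
force: [-1.1, -3.1, -0.8]
width: -0.0
grasp_force: 1.7
```

```bash
python3 force.py; python3 gap.py|tail -2
```

```text
tool-axes force [-3.14114287 -1.13024158 -0.64267788] [0.08727466 0.15593708 0.16365168] grasp 1.7496652901172638 26.3 [ 0.59901134 -0.03056251  0.07657453] [ 2.13719912e+00 -5.16397262e+01  2.20148832e+01  1.00906561e-01
  1.04392894e+00  1.88951602e-02]
sleeve top S 2003 [-0.10651185 -0.07475608 -0.0638383 ] tcp S -0.11351409860821185
tab S min -0.10219228028977753 1998 -0.0980513075984242
```

{"api": "servo_tool", "payload": {
  "plan": [
    [0.0005, 0, 0, 0],
    [0.001, 0, 0, 0],
    [0.0015, 0, 0, 0],
    [0.0015, 0, 0, 0]
  ]
}}

```text
t: 26.85
eef_pos: [0.5989, -0.0296, 0.0766]
ee_rot: [0.662, 0.75, 0.0, 0.0]
force: [0.2, -3.0, 1.5]
width: 0.0001
grasp_force: 1.7
```

```bash
python3 force.py; python3 gap.py|tail -2
```

```text
tool-axes force [-3.08613887 -0.17442434 -1.42285683] [0.14083843 0.15947733 0.15036286] grasp 1.5130904037505388 27.35 [ 0.59885452 -0.02958541  0.07653943] [ 1.79904107e+00 -5.10688663e+01  2.14691198e+01  2.79392386e-01
  8.51117503e-01  1.13724946e-02]
sleeve top S 2029 [-0.10545143 -0.07388938 -0.06286085] tcp S -0.11252514450482543
tab S min -0.10091185562149078 1996 -0.09705075350277215
```

Still only sliding friction, with jaw ≈ 0.0945–0.095. I continue.

{"api": "servo_tool", "payload": {
  "plan": [
    [0.0005, 0, 0, 0],
    [0.001, 0, 0, 0],
    [0.0015, 0, 0, 0],
    [0.0015, 0, 0, 0]
  ]
}}

```text
t: 27.9
eef_pos: [0.5987, -0.0288, 0.0766]
ee_rot: [0.662, 0.75, 0.0, 0.0]
force: [-0.1, -3.7, 1.0]
width: 0.0001
grasp_force: 1.7
```

```bash
python3 force.py
```

```text
tool-axes force [-3.59308327 -0.18111495 -1.881886  ] [0.19365383 0.13307924 0.21693397] grasp 1.6671677771955729 28.4 [ 0.59871434 -0.02874799  0.07653174] [ 1.93523347e+00 -5.06586778e+01  2.09841621e+01  4.82357517e-01
  8.93260650e-01  6.88626780e-03]
```

{"api": "servo_tool", "payload": {
  "plan": [
    [0.0005, 0, 0, 0],
    [0.001, 0, 0, 0],
    [0.001, 0, 0, 0]
  ]
}}

```text
t: 28.78
eef_pos: [0.5987, -0.0282, 0.0766]
ee_rot: [0.662, 0.75, 0.0, 0.0]
force: [0.2, -3.8, 1.2]
width: -0.0003
grasp_force: 1.7
```

```bash
python3 force.py; python3 gap.py
```

```text
tool-axes force [-3.34633422  0.45323783 -2.30646498] [0.16061244 0.14868593 0.15948242] grasp 1.606891332194209 29.275 [ 0.59862477 -0.02812318  0.07652534] [ 1.85007345e+00 -5.04054880e+01  2.07057023e+01  5.87965138e-01
  8.34735967e-01  3.46638080e-03]
bowl rim S min [-0.09404148 -0.09386622] 1257 circle (array([ 0.64741401, -0.0115838 ]), np.float64(0.016501120324700063))
sleeve top S 2024 [-0.10395471 -0.0723544  -0.06135835] tcp S -0.11104577142079053
tab S min -0.09924301885039497 1989 -0.0954727117586863
```

View pics/g.png

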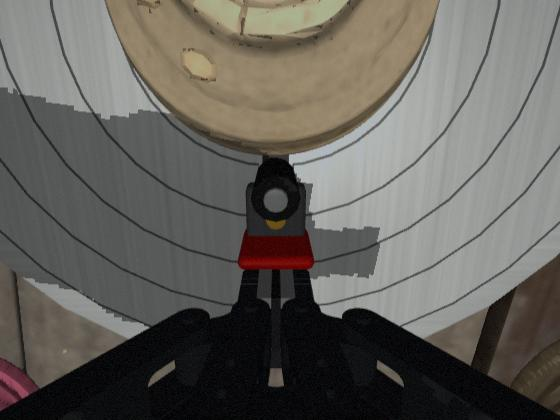

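A small gap remains between the rim (row 154) and the sleeve front (~160). Continue in small steps.

{"api": "servo_tool", "payload": {
  "plan": [
    [0.0005, 0, 0, 0],
    [0.001, 0, 0, 0],
    [0.001, 0, 0, 0]
  ]
}}

```text
t: 29.7
eef_pos: [0.5985, -0.0275, 0.0765]
ee_rot: [0.662, 0.75, 0.0, 0.0]
force: [1.5, -3.5, 2.8]
width: 0.0
grasp_force: 1.7
```

```bash
python3 force.py
```

```text
tool-axes force [-3.12018583  0.74254847 -2.20482673] [0.22634993 0.14492353 0.1368903 ] grasp 1.6675743274390697 30.2 [ 0.59851139 -0.02755526  0.07648507] [ 1.88521765e+00 -5.02694249e+01  2.04866230e+01  7.03663509e-01
  8.40887111e-01  1.10541484e-04]
```

{"api": "servo_tool", "payload": {
  "plan": [
    [0.0005, 0, 0, 0],
    [0.001, 0, 0, 0],
    [0.001, 0, 0, 0]
  ]
}}

```text
t: 30.58
eef_pos: [0.5984, -0.0269, 0.0765]
ee_rot: [0.662, 0.75, 0.0, 0.0]
force: [0.7, -4.7, 1.9]
width: 0.0001
grasp_force: 1.7
```

```bash
python3 force.py
```

```text
tool-axes force [-3.4554042   1.08223097 -2.38282373] [0.1508224  0.20411308 0.14308273] grasp 1.622039470821619 31.075 [ 0.59843252 -0.02693272  0.07649664] [ 1.81434665e+00 -5.03128624e+01  2.04225326e+01  7.73440674e-01
  8.00978970e-01 -2.31144622e-03]
```

{"api": "servo_tool", "payload": {
  "plan": [
    [0.0005, 0, 0, 0],
    [0.001, 0, 0, 0],
    [0.001, 0, 0, 0]
  ]
}}

```text
t: 31.45
eef_pos: [0.5984, -0.0266, 0.0765]
ee_rot: [0.662, 0.75, -0.0, 0.0]
force: [0.4, -4.5, 2.0]
width: -0.0001
grasp_force: 2.3
```

```bash
python3 force.py
```

```text
tool-axes force [-5.1668809   0.87864302 -1.90976891] [0.14988019 0.18579384 0.21038676] grasp 2.490053493529558 31.95 [ 0.59838151 -0.02651784  0.07650158] [ 2.83966899e+00 -5.03660917e+01  2.02158755e+01  9.57594775e-01
  1.29395150e+00 -8.58136573e-04]
```

{"api": "servo_tool", "payload": {
  "plan": [
    [0.0005, 0, 0, 0],
    [0.001, 0, 0, 0],
    [0.001, 0, 0, 0]
  ]
}}

```text
t: 32.33
eef_pos: [0.5984, -0.0263, 0.0765]
ee_rot: [0.662, 0.75, -0.0, 0.0]
force: [1.8, -6.0, 1.4]
width: 0.0002
grasp_force: 3.0
```

```bash
python3 force.py; python3 gap.py
```

```text
tool-axes force [-6.15120525  0.93109011 -1.87785407] [0.17981316 0.13255222 0.12966298] grasp 3.0073244869709015 32.825 [ 0.59833358 -0.02632856  0.0765257 ] [ 3.45818773e+00 -5.03908324e+01  2.01202029e+01  1.04278732e+00
  1.58780672e+00  1.07374537e-03]
bowl rim S min [-0.09228518 -0.09212692] 1084 circle (array([ 0.64927616, -0.01069061]), np.float64(0.015698805169307137))
sleeve top S 2032 [-0.10212473 -0.07071319 -0.05954514] tcp S -0.10922897708513712
tab S min -0.09794988889928781 2022 -0.09386238792386155
```

The force rose from 3.4 to 6.2 N and the advance stalled, so the sleeve is on the bowl and pressing it to both jaws. I withdraw straight back, then up, and inspect.

{"api": "servo_tool", "payload": {
  "plan": [
    [-0.01, 0, 0, 0],
    [-0.035, 0, 0, 0],
    [-0.04, 0, 0, 0],
    [-0.04, 0, -0.1, 0],
    [-0.04, 0, -0.2, 0],
    [-0.04, 0, -0.28, 0],
    [0.03, 0, -0.3, 0],
    [0.08, 0, -0.3, 0],
    [0.08, 0, -0.3, 0],
    [0.08, 0, -0.3, 0]
  ]
}}

```text
t: 34.12
eef_pos: [0.5921, 0.0216, 0.2562]
ee_rot: [0.662, 0.75, -0.0, -0.0]
force: [1.3, -0.5, 0.4]
width: -0.0001
grasp_force: 0.0
```

```bash
python3 - <<'E'
from h import *
T,o=wristT();p,d=r.capture('wrist');W=wcloud(d,T);h=W[...,2];cv2.imwrite('pics/w5.png',p[:,:,::-1]);np.savez('w5.npz',p=p,d=d,T=T)
print(o['t'],o['eef_pos'],o['force'])
q=(np.hypot(W[...,0]-.584,W[...,1]-.083)<.064)&(h>.0635)&(h<.075)
for a in((.5192,.1096),(.6406,.1245),(.593,.0125)): q&=np.hypot(W[...,0]-a[0],W[...,1]-a[1])>.02
q[255:]=0;print('bowl',q.sum(),circ(W[q]))
E
```

```text
34.125 [0.59214337 0.02155585 0.25616626] [ 1.32610681 -0.53641841  0.37539584]
bowl 339 (array([0.58346381, 0.08457028, 0.05987658]), np.float64(0.0005964199660510758))
```

View pics/w5.png

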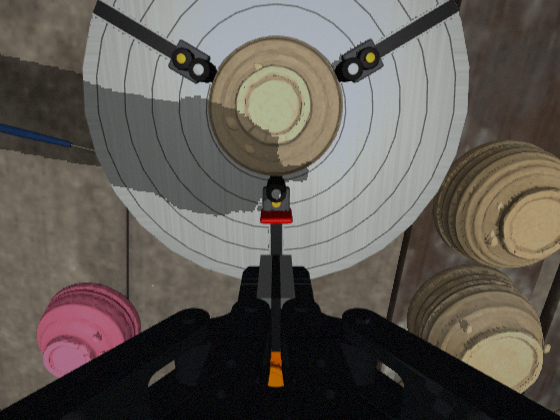

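All three sleeves meet the bowl: dots at (198,69), (353,68) and (277,195), bowl at (275,107). I draw the hand clear and hand in.

{"api": "servo_tool", "payload": {
  "plan": [
    [0, 0, -0.08, 0],
    [-0.08, 0, -0.16, 0],
    [-0.16, 0, -0.16, 0],
    [-0.25, 0, -0.16, 0],
    [-0.3, 0, -0.16, 0],
    [-0.3, 0, -0.16, 0],
    [-0.3, 0, -0.16, 0],
    [-0.3, 0, -0.16, 0]
  ]
}}

```text
t: 35.17
eef_pos: [0.6146, -0.1558, 0.3526]
ee_rot: [0.661, 0.75, 0.0, -0.0]
force: [-0.4, -0.3, 0.9]
width: -0.0003
grasp_force: 0.0
```

```bash
python3 - <<'E'
from h import *
o=r.observe();print(o['t'],o['eef_pos'],np.abs(o['qd']).max())
z=np.load('w5.npz');T=z['T'];P=[ray('wrist',u,v,.098,T)[:2] for u,v in((198,69),(353,68),(277,195))]
u=(P[0]-P[1]);u/=np.hypot(*u);n=np.array([u[1],-u[0]]);n*=np.sign(n[1]);C=(P[0]+P[1])/2-.03525*n
print('C',C,'sleeve dist',np.hypot(*(P[2]-C)),[np.hypot(*(p-[.5835,.0846])) for p in P])
print(r.hand_in())
E
```

```text
35.175 [ 0.61457508 -0.15583227  0.35260515] 0.006326801729166903
C [0.58453459 0.08154721] sleeve dist 0.06875726755061945 [np.float64(0.06862599294809255), np.float64(0.06974176680870293), np.float64(0.07192749986600717)]
the job is handed in; nothing more can be done
None
```

I handed the job in at 35 s: the bowl rests against both fixed jaws, the loose jaw's sleeve is pushed up against it, and the hand is clear; push forces read no more than about 6 N, and the judge returned no verdict.

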